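Lock a quarter-turn T-bolt against the hidden stop of a welding-bench rail

TASK

Take the red-handled T-bolt from the orange block, drop its head into the yellow rail's slot near its end on the robot's right (-y) until the collar rests on the rail, slide it along towards the robot's left (+y) until you feel the hidden stop, ease it back a few millimetres and, collar still down, twist it a quarter turn so the handle lies square across the slot. Then tug it firmly upwards to feel the head catch under the rail, let it settle back with the collar on the rail, and let go. Leave the welded bracket, steel offcut and hammer alone.

Things in the scene. Friction and masses are not known exactly. Their poses are not given: they have to be found in the camera images.
- tbolt: Loose steel T-bolt, 0.13 to 0.25 kg, upright in the parking block. Origin: centre of the head's underside; z up. Upwards in mm: T-head 11 (x) by 26 (y), 0 to 8; shank 10 across, 8 to 18; round collar 30 across, 18 to 23; red handle 12 (x) by 44 (y), 23 to 55, gripped across its 12. Handle and head both run along y. It stays at whatever angle it is turned to.
- rail: Fixed yellow steel T-slot rail, 60 (x) by 246 (y) by 45 mm high. Origin: centre of its underside; y along the slot. Slot 14 mm wide on x = 0, y = -75 to +75 mm; lips 6 mm thick. With the collar on the rail the bolt's origin is 27 mm above the rail's and its head 4 mm below the lips. Below the lips the channel is 15 mm wide, too narrow to turn the head, except at the window (see slot_mouth).
- slot_mouth (a point): Centre of the slot at the rail's top face. Below, a hidden stop blocks the channel: its face is somewhere 5 to 50 mm to +y of here (varies, not reported). Just before it is a window 34 mm long and 32 mm wide. Pushed to +y, the head meets the stop with the bolt's centre 13 mm before the face; it turns freely, either way, with its centre 15 to 21 mm before it.
- slot_entry (a point): Point on the slot's centre line at the rail's top face, 45 mm to the rail's -y side of the middle: here the channel is always clear for dropping the head in, and too narrow to turn it.
- park: Fixed orange parking block, 60 (x) by 90 (y) by 40 mm high, with a pocket 15 by 31 mm, 24 mm deep, along its y, in which the T-bolt stands with its collar on the block's top. Origin: centre of its underside.
- weldment: Bystander: rusty welded bracket, base plate 70 by 130 by 8 mm with an upright 8 by 110 mm plate to 58 mm high. Origin: centre of its underside.
- offcut: Bystander: flat steel offcut 80 by 110 by 10 mm. Origin: centre of its underside.
- hammer: Bystander: hammer 240 mm long lying on the bench. Origin: middle of its underside.
Mind the look-alikes: they are no part of the job. Of the things that look like the tbolt, the largest one is meant.

How it is judged:
By the outcome, as a careful person would: the job done as asked, in the order asked, and still so for the second after the job is handed in, with the robot touching nothing.
It also fails if it takes over 58 s, if anything falls off the work surface, if the arm or the gripper's body presses on something with over 40 N, if the wrist force passes 120 N, or if a joint passes its speed limit or range.

ROBOT

A 6-joint arm with a two-finger parallel gripper is mounted at the origin on the work surface. World frame = base frame: x ahead of the robot, y to its left, z up, the work surface at z = 0. Lengths are in m, angles in rad, forces in N, time in s.
With the tool pointing down it reaches from about 0.4 to 0.925 m from the base axis. Payload 12.5 kg.
Tool frame: the origin (TCP) lies midway between the tips of the shut fingers; the grasp point (between the pads) lies 19 mm behind it (env.tcp_to_grasp is the distance from the TCP to the grasp point, in m); z points along the fingers, y is the line along which they close (so a half turn about z gives the same grasp; the last joint's range is limited). The gripper opens to 95 mm and grips with 3 to 60 N. Pads are 20 mm wide; open, the fingers measure 119 mm over their backs; the gripper's body (75 mm by 180 mm) begins 59 mm behind the grasp point.
Start: joints at [-1.303, 0.491, 1.559, -0, 1.092, -0.106], TCP at [0.228, -0.582, 0.215] pointing down, gripper open.
Joint ranges: [-3.1, 3.1], [-0.84, 2.19], [0.05, 2.79], [-1.13, 4.28], [0.06, 2.93], [-2.69, 2.69]. Speed limits (rad/s): [2.22, 2.22, 2.79, 3.14, 3.14, 3.14].

INTERFACE

Orientations are given as a unit quaternion [x, y, z, w].
In Python, from plant import readout, cams, job, env gives the robot as it stands. The module is installed in compiled form; this text tells all that it offers.
- The arm moves only by the tool jog_arm, never from a script. Its argument "increments" is a list of rows, each a list of 5 numbers: the shift along the tool's x, y, z in m, then the turn about the tool's z in rad, then the opening, from 0 (shut) to 1 (fully open). In form: [[tx, ty, tz, roll, gripper], ...]. A call has 1 to 20 rows; each row shifts and turns the commanded pose from where the row before left it, along the tool's axes as they then stand; what a row does not reach is not made up. A row lasts 1/10 s, in which the tool goes at most 50 mm and 8.59 degrees, less where a joint would pass 70% of its speed; a pose out of reach is approached as far as the arm can. A call is refused whole if a number of a shift passes 0.05 or a number of a turn 0.15, either way. A call with a gripper value outside its range is refused whole. The fingers move at their own pace and stop on an object; "squeeze" is the grip in N (left out, the last holds). Time passes only in rows, so rows that do not move let the fingers close. It gives the time, the measured TCP pose, the force, the opening and the grip force at its end, in the units of the state.
- readout.get_obs(): the state, without advancing time (a new reading comes with each control period).
- cams.snapshot(name): name is "scene" or "top"; returns the picture (400x640x3 uint8, red, green, blue); there is no depth.
- cams.get_calibration(name): a dict with "mtx" (3x3 intrinsics, pixels), "R" (3x3) and "t" (3): a world point X has camera coordinates R X + t. Camera axes: x right, y down, z forward; pixel columns grow to the right and rows downward; lengths in m; the calibration is good to about 2 mm. A picture is of the moment at which its call begins. get_calibration takes no time and is no camera call.
- job.finish_job(): hands the job in; it is judged then, once.
The state is a dict: "time": time; "joint_pos": joint angles; "dq": joint speeds; "effort": joint torques, N m; "position": TCP position; "eef_rot": TCP orientation; "contact_force": force on the tool from outside, world axes, zero at the start; "wrist_torque": the same for the moment, N m; "finger_gap": finger opening in m; "gripper_force": force on a finger pad.
Only numpy, scipy, OpenCV 4.12 (cv2) and the standard library are available. Lean on these libraries where they do the work, as an engineer would, in place of code of your own. Each camera call takes 0.05 s, during which the arm holds its last target. There are 200 camera calls.

## Working session

There is one attempt and no reset: what is moved stays moved. The work goes in short steps, Python scripts to look and compute and a tool call to move; the robot and the scene stay as the last step left them, time stands still between calls to the robot, and variables do not carry over. Pictures are saved under pics/ and viewed, at most 10 in all, crops included, and the job is handed in when it is done.

Besides the shell and the picture viewer there is one more tool, called after ">>>" in YAML: its name, and indented under it one key for each argument. jog_arm: Moves the arm, as the interface text tells. Its arguments: {"type":"object","properties":{"increments":{"type":"array"},"squeeze":{"type":"number"}},"required":["increments"]}

```bash
mkdir -p pics; cat > h.py <<'E'
import numpy as np, cv2
from plant import readout, cams, job, env
def snap(n,f):
    im=cams.snapshot(n); cv2.imwrite('pics/'+f,im[:,:,::-1]); return im
def ray(n,uv,z):
    c=cams.get_calibration(n); R=np.array(c['R']);t=np.array(c['t'])
    C=-R.T@t; d=R.T@np.linalg.inv(np.array(c['mtx']))@np.array([uv[0],uv[1],1.]); return C+d*(z-C[2])/d[2]
def proj(n,X):
    c=cams.get_calibration(n); p=np.array(c['mtx'])@(np.array(c['R'])@np.array(X)+np.array(c['t'])); return p[:2]/p[2]
E
python3 - <<'E'
from h import *
for n in('top','scene'):
    im=snap(n,n+'1.png'); c=cams.get_calibration(n); print(n,c['mtx'][0],-np.array(c['R']).T@c['t']); print(np.round(c['R'],2))
o=readout.get_obs(); print(o['eef_rot'],o['contact_force'],o['finger_gap'],o['time'])
E
```

```text
top [442.15032527   0.         315.37832953] [ 0.47503962 -0.02880229  0.90933067]
[[ 0.03 -1.    0.01]
 [-0.99 -0.03 -0.12]
 [ 0.12 -0.   -0.99]]
scene [482.77569814   0.         324.7481465 ] [ 1.04102698 -0.39546671  0.66614852]
[[ 0.66  0.75  0.  ]
 [ 0.54 -0.48 -0.69]
 [-0.52  0.46 -0.72]]
[ 9.82585466e-01  1.85810456e-01 -5.72820313e-05 -5.21845311e-04] [-0.65328634  0.34155848 -0.41999048] 0.09501636563142805 0.1
```

View pics/top1.png

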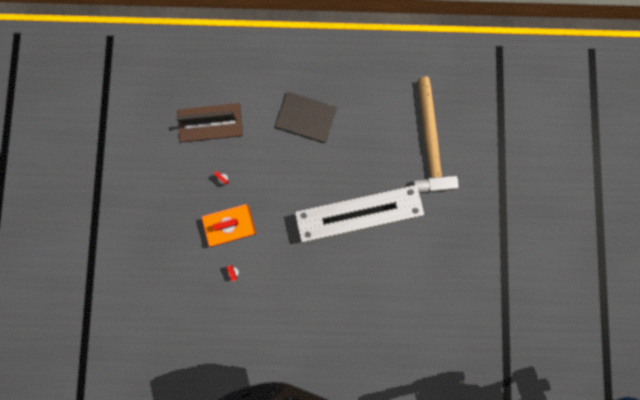

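View pics/scene1.png

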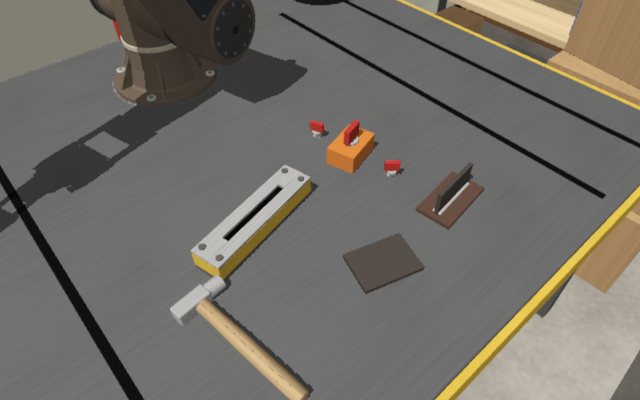

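The top view shows the orange block with the T-bolt at about (229,225), and the rail centred at (360,214) with its slot running from (323,221) to (397,206). The two small red look-alikes are at (221,179) and (233,272). The hammer head is close to the rail's -y end.

```bash
cat >> h.py <<'E'
def blobs(m,amin=20):
    cs,_=cv2.findContours(m.astype(np.uint8),cv2.RETR_EXTERNAL,cv2.CHAIN_APPROX_NONE)
    return [c for c in cs if cv2.contourArea(c)>amin]
def onplane(n,c,z): return np.array([ray(n,p,z)[:2] for p in c.reshape(-1,2)])
def rect(n,c,z):
    """min-area rectangle (mm) of a contour cast on plane z: centre, size, long-axis angle deg"""
    P=(onplane(n,c,z)*1e3).astype(np.float32); (cx,cy),(w,h),a=cv2.minAreaRect(P)
    if w<h: w,h,a=h,w,a+90
    return np.round([cx,cy,w,h,(a+180)%180],1)
E
python3 - <<'E'
from h import *
for n in('top','scene'):
    im=cv2.imread(f'pics/{n}1.png'); hsv=cv2.cvtColor(im,cv2.COLOR_BGR2HSV); H,S,V=cv2.split(hsv)
    print(n)
    for c in blobs((H>8)&(H<18)&(S>200)&(V>120),100): print('orange',cv2.boundingRect(c),rect(n,c,.04))
    for c in blobs(((H<6)|(H>174))&(S>150)&(V>90),15): print('red',cv2.boundingRect(c),rect(n,c,.077))
    roi=(290,180,140,70) if n=='top' else (190,160,125,115)
    x,y,w,h=roi; m=np.zeros(V.shape,np.uint8); m[y:y+h,x:x+w]=(V[y:y+h,x:x+w]>130)&(S[y:y+h,x:x+w]<60)
    for c in blobs(m,500):
        print('railtop',cv2.boundingRect(c),rect(n,c,.045))
        f=cv2.drawContours(np.zeros_like(m),[cv2.convexHull(c)],-1,1,-1)
        for d in blobs((f>0)&(V<90)&(S<120),60): print('slot',cv2.boundingRect(d),rect(n,d,.045))
im=cv2.imread('pics/top1.png')[170:250,180:440]; cv2.imwrite('pics/c1.png',cv2.resize(im,None,fx=3,fy=3,interpolation=cv2.INTER_CUBIC))
E
```

```text
top
orange (202, 205, 53, 41) [516.1 138.9  93.6  59.8 107.2]
red (227, 266, 10, 15) [426.3 122.   27.5  10.9  24.5]
red (213, 219, 24, 11) [516.4 138.5  44.   12.7 104.5]
red (215, 172, 13, 12) [604.5 150.6  30.1   8.   46.8]
railtop (295, 180, 135, 62) [ 550.7 -130.3  274.5   70.7  105.4]
slot (323, 203, 73, 21) [ 546.5 -117.6  145.5    9.5  104. ]
scene
red (384, 161, 16, 10) [646.1 114.9  28.7  23.6  48.6]
red (344, 121, 15, 24) [530.5 125.8  72.3  25.3 131.7]
red (310, 121, 14, 12) [472.7  86.7  34.2  25.6 138.7]
red (113, 20, 8, 20) [-151.6  -33.7  106.8    6.2  163.3]
railtop (191, 164, 119, 105) [ 546.3 -119.2  249.4   61.4  104.1]
slot (224, 186, 58, 55) [ 547.7 -120.6  144.2   11.4  104. ]
```

View pics/c1.png

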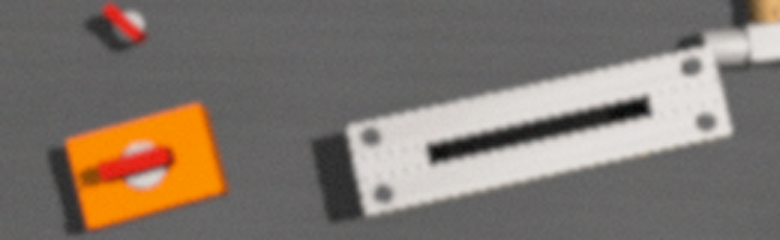

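>>> jog_arm:
  increments:
    - [0.0265,-0.0284,0,0,1]
    - [0.0265,-0.0284,0,0,1]
    - [0.0265,-0.0284,0,0,1]
    - [0.0265,-0.0284,0,0,1]
    - [0.0265,-0.0284,0,0,1]
    - [0.0265,-0.0284,0,0,1]
    - [0.0265,-0.0284,0,0,1]
    - [0.0265,-0.0284,0,0,1]
    - [0.0265,-0.0284,0,0,1]
    - [0.0265,-0.0284,0,0,1]
    - [0.0265,-0.0284,0,0,1]
    - [0.0265,-0.0284,0,0,1]
    - [0.0265,-0.0284,0,0,1]
    - [0.0265,-0.0284,0,0,1]
    - [0.0265,-0.0284,0,0,1]
    - [0.0265,-0.0284,0,0,1]
    - [0.0265,-0.0284,0,0,1]
    - [0.0265,-0.0284,0,0,1]
    - [0.0265,-0.0284,0,0,1]
    - [0.0265,-0.0284,0,0,1]

```text
time: 2.1
position: [0.5145, 0.1421, 0.2144]
eef_rot: [0.983, 0.186, -0.0, 0.0]
contact_force: [-0.4, -0.1, 0.9]
finger_gap: 0.0951
gripper_force: 0.0
```

>>> jog_arm:
  increments:
    - [0,0,0,-0.145,1]
    - [0,0,0,-0.145,1]
    - [0,0,0,-0.145,1]
    - [0,0,0,-0.145,1]
    - [0,0,0,-0.145,1]
    - [0,0,0,-0.145,1]
    - [0,0,0,-0.145,1]
    - [0,0,0,-0.145,1]
    - [0,0,0,-0.145,1]
    - [0,0,0,-0.145,1]
    - [0,0,0,0,1]
    - [0,0,0,0,1]

```text
time: 3.3
position: [0.5142, 0.1405, 0.2144]
eef_rot: [0.614, 0.789, -0.0, -0.0]
contact_force: [-0.2, 0.4, 0.8]
finger_gap: 0.0952
gripper_force: 0.0
```

```bash
cat >> h.py <<'E'
def tool():
    """TCP mm, tool-x yaw deg, world->tool xy map"""
    from scipy.spatial.transform import Rotation as Ro
    o=readout.get_obs(); R=Ro.from_quat(o['eef_rot']).as_matrix(); return o,R
def say(target=None):
    o,R=tool(); p=np.array(o['position']); print('t',round(o['time'],2),'tcp',np.round(p*1e3,1),'yaw',round(np.degrees(np.arctan2(R[1,0],R[0,0])),2),'F',np.round(o['contact_force'],1),'gap',round(o['finger_gap']*1e3,1),'tilt',np.round(R[:2,2],3))
    if target is not None: print('tool delta mm',np.round(R.T@(np.array(target)-p)*1e3,1))
E
python3 - <<'E'
from h import *
im=cv2.imread('pics/scene1.png');H,S,V=cv2.split(cv2.cvtColor(im,cv2.COLOR_BGR2HSV))
for n in('top','scene'):
    im=cv2.imread(f'pics/{n}1.png');H,S,V=cv2.split(cv2.cvtColor(im,cv2.COLOR_BGR2HSV))
    m=(((H<6)|(H>174))&(S>150)&(V>90)); m[:, :200]=0
    for c in blobs(m,60): 
        x,y,w,h=cv2.boundingRect(c); print(n,x,y,np.round(ray(n,(x+(w-1)/2,y+(h-1)/2),.061)*1e3,1),np.round(ray(n,(x+(w-1)/2,y+(h-1)/2),.077)*1e3,1))
    a=np.radians(104.4);d=np.array([np.cos(a),np.sin(a)])
    # predicted bolt outline pixels for candidate
    for z in(.077,.045):
        print([np.round(proj(n,[.5155+s*.022*d[0],.140+s*.022*d[1],z]),1) for s in(-1,1)])
say((.5155,.140,.049))
a=snap('top','top2.png'); b=snap('scene','scene2.png')
cv2.imwrite('pics/c2.png',np.hstack([cv2.resize(a[150:290,170:310],(400,400)),cv2.resize(b[80:200,290:410],(400,400),interpolation=cv2.INTER_CUBIC)])[:,:,::-1])
E
```

```text
top 227 266 [424.9 124.1  61. ] [425.8 121.2  77. ]
top 213 219 [517.1 141.9  61. ] [516.3 138.7  77. ]
[array([235.2, 221.8]), array([212.3, 227. ])]
[array([238.1, 222.8]), array([216. , 227.8])]
scene 384 161 [635.2 128.4  61. ] [646.  114.6  77. ]
scene 344 121 [516.8 138.5  61. ] [530.7 124.4  77. ]
scene 310 121 [457.5  99.7  61. ] [473.   86.6  77. ]
[array([345.4, 131.3]), array([357.3, 119.7])]
[array([344.8, 144. ]), array([356.5, 132.4])]
t 3.3 tcp [514.2 140.5 214.4] yaw 104.25 F [-0.2  0.4  0.8] gap 95.2 tilt [-0. -0.]
tool delta mm [ -0.8   1.3 165.4]
```

View pics/c2.png

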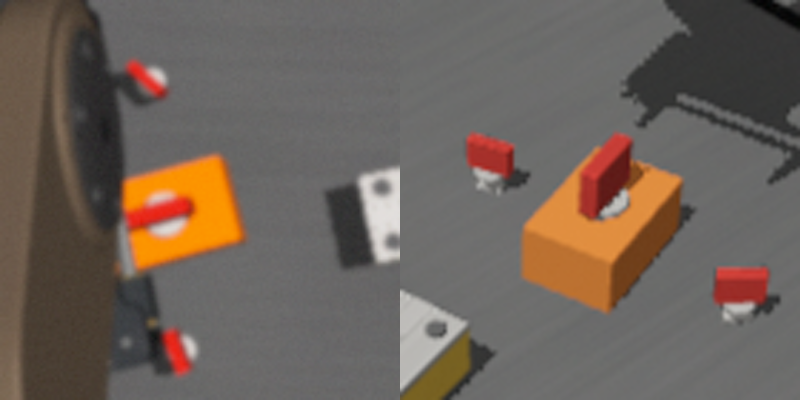

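The handle is between the fingers, which are lined up with it, and the two cameras agree on the bolt at about (516.7, 140). I'll descend now.

>>> jog_arm:
  increments:
    - [-0.001,0.0023,0.03,0,1]
    - [0,0,0.03,0,1]
    - [0,0,0.03,0,1]
    - [0,0,0.03,0,1]
    - [0,0,0.025,0,1]
    - [0,0,0.019,0,1]
    - [0,0,0,0,1]
    - [0,0,0,0,1]
  squeeze: 15

```text
time: 4.2
position: [0.5169, 0.1401, 0.0509]
eef_rot: [0.613, 0.79, -0.0, -0.0]
contact_force: [0.1, -0.0, 0.0]
finger_gap: 0.0949
gripper_force: 0.0
```

>>> jog_arm:
  increments:
    - [0,0,0,0,0.5]
    - [0,0,0,0,0.25]
    - [0,0,0,0,0.2]
    - [0,0,0,0,0.2]
    - [0,0,0,0,0]
    - [0,0,0,0,0]
    - [0,0,0,0,0]
    - [0,0,0,0,0]
    - [0,0,0,0,0]
  squeeze: 15

```text
time: 5.1
position: [0.5167, 0.14, 0.0506]
eef_rot: [0.612, 0.791, -0.0, -0.0]
contact_force: [-0.9, 0.4, 0.4]
finger_gap: 0.0287
gripper_force: 0.0
```

```bash
python3 -c "
from h import *
say()"
```

```text
t 5.1 tcp [516.7 140.   50.6] yaw 104.49 F [-0.9  0.4  0.4] gap 28.7 tilt [-0. -0.]
```

Still closing.

>>> jog_arm:
  increments:
    - [0,0,0,0,0]
    - [0,0,0,0,0]
    - [0,0,0,0,0]
    - [0,0,0,0,0]
    - [0,0,0,0,0]
    - [0,0,0,0,0]
  squeeze: 20

```text
time: 5.7
position: [0.5166, 0.1401, 0.0506]
eef_rot: [0.612, 0.791, -0.0, -0.0]
contact_force: [0.1, 0.3, -0.0]
finger_gap: 0.012
gripper_force: 20.0
```

```bash
python3 -c "
from h import *
say()"
```

```text
t 5.7 tcp [516.6 140.1  50.6] yaw 104.5 F [ 0.1  0.3 -0. ] gap 12.0 tilt [-0. -0.]
```

>>> jog_arm:
  increments:
    - [0,0,-0.01,0,0]
    - [0,0,-0.02,0,0]
    - [0,0,-0.025,0,0]
    - [0,0,0,0,0]
    - [-0.0303,-0.0036,0,0.009,0]
    - [-0.0303,-0.0036,0,0,0]
    - [-0.0303,-0.0036,0,0,0]
    - [-0.0303,-0.0036,0,0,0]
    - [-0.0303,-0.0036,0,0,0]
    - [-0.0303,-0.0036,0,0,0]
    - [-0.0303,-0.0036,0,0,0]
    - [-0.0303,-0.0036,0,0,0]
    - [-0.0303,-0.0036,0,0,0]
    - [-0.0303,-0.0036,0,0,0]
    - [0,0,0,0,0]
    - [0,0,0,0,0]
    - [0,0,0,0,0]
  squeeze: 40

```text
time: 7.4
position: [0.5549, -0.1618, 0.1052]
eef_rot: [0.616, 0.788, -0.0, -0.0]
contact_force: [0.9, 0.4, -2.3]
finger_gap: 0.012
gripper_force: 40.0
```

```bash
python3 - <<'E'
from h import *
say((.5579,-.1627,.0736))
a=snap('top','top3.png'); b=snap('scene','scene3.png')
cv2.imwrite('pics/c3.png',np.hstack([cv2.resize(a[150:270,280:440],(400,300),interpolation=cv2.INTER_CUBIC),cv2.resize(b[150:270,180:340],(400,300),interpolation=cv2.INTER_CUBIC)])[:,:,::-1])
E
```

```text
t 7.4 tcp [ 554.9 -161.8  105.2] yaw 104.0 F [ 0.9  0.4 -2.3] gap 12.0 tilt [-0.001  0.   ]
tool delta mm [-1.6  2.8 31.6]
```

View pics/c3.png

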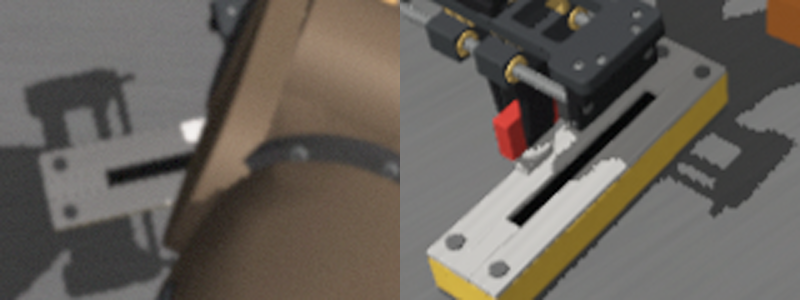

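The bolt is held over the rail near slot_entry, with the red end face at about (505,135) in the scene crop. I'll use that face to check the offset across the slot before lowering.

```bash
python3 - <<'E'
from h import *
im=cv2.imread('pics/scene3.png');H,S,V=cv2.split(cv2.cvtColor(im,cv2.COLOR_BGR2HSV))
m=((H<6)|(H>174))&(S>150)&(V>60); m[:,:200]=0;m[:,260:]=0
for c in blobs(m,10): print(cv2.boundingRect(c),cv2.contourArea(c))
ys,xs=np.where(m); y0,x0=ys.min()-1,xs.min()-1
print(x0,y0);print(V[y0:ys.max()+2,x0:xs.max()+2]*m[y0:ys.max()+2,x0:xs.max()+2])
o,R=tool(); p=np.array(o['position']); ax=R[:,0]; ay=R[:,1]
for z in(.1316,.0996):
  for s in(-.006,.006):
    for e in (-.022,-.008): 
      q=p+ax*e+ay*s; q[2]=z; print(z,s,e,np.round(proj('scene',q),1))
E
```

```text
(218, 190, 13, 24) 180.5
217 189
[[  0   0   0   0   0   0   0   0   0   0   0   0   0   0   0   0   0   0
    0   0   0   0   0   0   0   0   0]
 [  0   0   0   0   0   0   0   0 161 159  88   0   0   0   0   0   0   0
    0   0   0   0   0   0   0   0   0]
 [  0   0   0   0   0   0   0 166 206 204 125   0   0   0   0   0   0   0
    0   0   0   0   0   0   0   0   0]
 [  0   0   0   0   0   0 172 209 214 213 143   0   0   0   0   0   0   0
    0   0   0   0   0   0   0   0   0]
 [  0   0   0   0   0 175 210 214 212 212 158   0   0   0   0   0   0   0
    0   0   0   0   0   0   0  95   0]
 [  0   0   0  92 172 209 214 213 212 212 166   0   0   0   0   0   0   0
    0   0   0   0   0   0   0  99   0]
 [  0   0   0 181 207 212 212 212 212 212 175  92   0   0   0   0   0   0
    0   0   0   0   0   0   0  96   0]
 [  0   0 198 212 213 213 213 213 213 210 172  90   0   0   0   0   0   0
    0   0   0   0   0   0   0  95   0]
 [  0 203 213 215 215 214 214 214 212 184 138   0   0   0   0   0   0   0
    0   0   0   0   0   0   0  98   0]
 [  0 221 219 215 215 215 215 210 183 133 109  75 
[... 1447 characters left out ...]
7 169 126 106 109   0   0   0   0   0   0   0
    0   0   0   0   0   0   0   0   0]
 [  0   0   0   0   0 169 176 173 131 109   0   0   0   0   0   0   0   0
    0   0   0   0   0   0   0   0   0]
 [  0   0   0   0   0   0   0 167 141   0   0   0   0   0   0   0   0   0
    0   0   0   0   0   0   0   0   0]
 [  0   0   0   0   0   0   0   0   0   0   0   0   0   0   0   0   0   0
    0   0   0   0   0   0   0   0   0]]
0.1316 -0.006 -0.022 [216.3 197. ]
0.1316 -0.006 -0.008 [222.6 191.6]
0.1316 0.006 -0.022 [222.2 200.3]
0.1316 0.006 -0.008 [228.5 194.8]
0.0996 -0.006 -0.022 [219.6 211. ]
0.0996 -0.006 -0.008 [225.7 205.6]
0.0996 0.006 -0.022 [225.3 214.3]
0.0996 0.006 -0.008 [231.4 208.8]
```

>>> jog_arm:
  increments:
    - [0,0.0025,0.01,0,0]
    - [0,0,0.01,0,0]
    - [0,0,0.007,0,0]
    - [0,0,0,0,0]
    - [0,0,0,0,0]
  squeeze: 40

```text
time: 8.0
position: [0.5576, -0.162, 0.0783]
eef_rot: [0.616, 0.788, -0.0, -0.0]
contact_force: [0.2, 0.2, -2.2]
finger_gap: 0.0117
gripper_force: 40.0
```

```bash
python3 -c "
from h import *
say((.5579,-.1627,.0736))
b=snap('scene','scene4.png'); cv2.imwrite('pics/c4.png',cv2.resize(b[170:250,200:300],(700,560),interpolation=cv2.INTER_CUBIC)[:,:,::-1])"
```

```text
t 8.0 tcp [ 557.6 -162.    78.3] yaw 103.98 F [ 0.2  0.2 -2.2] gap 11.7 tilt [-0.001  0.   ]
tool delta mm [-0.8  0.1  4.7]
```

View pics/c4.png

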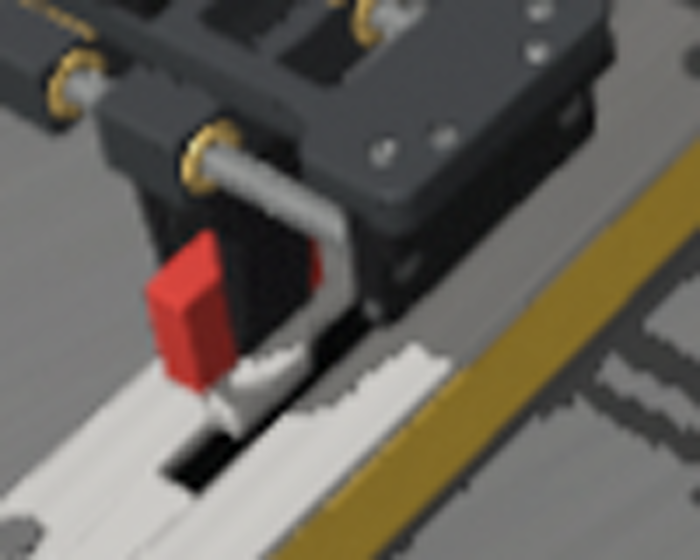

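The head sits just above the slot and looks centred on it, with the collar at about (255,395) and the slot end at (200,465) in the crop. I'll lower it in small steps.

>>> jog_arm:
  increments:
    - [0,-0.0002,0.003,0,0]
    - [0,0,0.003,0,0]
    - [0,0,0.002,0,0]
    - [0,0,0,0,0]

```text
time: 8.45
position: [0.5574, -0.162, 0.0703]
eef_rot: [0.616, 0.788, -0.0, -0.0]
contact_force: [0.4, 0.1, -1.8]
finger_gap: 0.012
gripper_force: 40.0
```

>>> jog_arm:
  increments:
    - [0,0,0.004,0,0]
    - [0,0,0.004,0,0]
    - [0,0,0.004,0,0]
    - [0,0,0.001,0,0]
    - [0,0,0,0,0]

```text
time: 8.95
position: [0.5574, -0.162, 0.0573]
eef_rot: [0.616, 0.788, -0.0, -0.0]
contact_force: [-1.1, 0.3, -2.3]
finger_gap: 0.0115
gripper_force: 40.0
```

>>> jog_arm:
  increments:
    - [0,0,0.0005,0,0]
    - [0,0,0.0005,0,0]
    - [0,0,0,0,0]
    - [0,0,0,0,0]

```text
time: 9.35
position: [0.5575, -0.1621, 0.0567]
eef_rot: [0.616, 0.788, -0.0, 0.0]
contact_force: [-0.1, -1.0, -2.7]
finger_gap: 0.0117
gripper_force: 40.0
```

```bash
python3 -c "
from h import *
say()"
```

```text
t 9.35 tcp [ 557.5 -162.1   56.7] yaw 103.98 F [-0.1 -1.  -2.7] gap 11.7 tilt [ 0. -0.]
```

>>> jog_arm:
  increments:
    - [0,0,0.0005,0,0]
    - [0,0,0.0005,0,0]
    - [0,0,0,0,0]
    - [0,0,0,0,0]

```text
time: 9.75
position: [0.5575, -0.1621, 0.0556]
eef_rot: [0.616, 0.788, -0.0, -0.0]
contact_force: [0.3, -0.5, -2.5]
finger_gap: 0.0118
gripper_force: 40.0
```

>>> jog_arm:
  increments:
    - [0,0,0.0004,0,0]
    - [0,0,0,0,0]
    - [0,0,0,0,0]

```text
time: 10.05
position: [0.5575, -0.1621, 0.0556]
eef_rot: [0.616, 0.788, 0.0, 0.0]
contact_force: [-2.4, 1.4, 5.1]
finger_gap: 0.0121
gripper_force: 40.0
```

The collar is down, with Fz changing from -2.3 to +5.1 N at the expected height. I'll slide towards +y. The first 30 mm is bound to be free.

>>> jog_arm:
  increments:
    - [0.003,0,0,0,0]
    - [0.003,0,0,0,0]
    - [0.003,0,0,0,0]
    - [0.003,0,0,0,0]
    - [0.003,0,0,0,0]
    - [0.003,0,0,0,0]
    - [0.003,0,0,0,0]
    - [0.003,0,0,0,0]
    - [0.003,0,0,0,0]
    - [0,0,0,0,0]
  squeeze: 50

```text
time: 11.05
position: [0.5513, -0.1356, 0.0556]
eef_rot: [0.616, 0.788, 0.0, 0.001]
contact_force: [1.1, -0.8, 6.4]
finger_gap: 0.0118
gripper_force: 50.0
```

>>> jog_arm:
  increments:
    - [0.002,0,0,0,0]
    - [0.002,0,0,0,0]
    - [0.001,0,0,0,0]
    - [0,0,0,0,0]

```text
time: 11.45
position: [0.5502, -0.131, 0.0555]
eef_rot: [0.616, 0.788, 0.0, 0.001]
contact_force: [0.0, -2.3, 6.2]
finger_gap: 0.0117
gripper_force: 50.0
```

```bash
cat >> h.py <<'E'
def st():
    o,R=tool(); p=np.array(o['position'])*1e3-np.array([547,-119,0]); a=np.radians(104)
    f=R.T@np.array(o['contact_force'])
    print('along %.2f across %.2f z %.2f | tool F'%(np.cos(a)*p[0]+np.sin(a)*p[1],np.sin(a)*p[0]-np.cos(a)*p[1],p[2]),np.round(f,1),'M',np.round(R.T@np.array(o['wrist_torque']),2),'gap',round(o['finger_gap']*1e3,1),'t',round(o['time'],2),'j6',round(o['joint_pos'][5],2),'yaw',round(np.degrees(np.arctan2(R[1,0],R[0,0])),2))
E
python3 -c "
from h import *
st()"
```

```text
along -12.38 across 0.17 z 55.54 | tool F [-2.3 -0.5 -6.2] M [-0.15 -0.61  0.02] gap 11.7 t 11.45 j6 -0.59 yaw 103.99
```

>>> jog_arm:
  increments:
    - [0.001,0,0,0,0]
    - [0.001,0,0,0,0]
    - [0,0,0,0,0]

```text
time: 11.75
position: [0.5497, -0.1291, 0.0556]
eef_rot: [0.616, 0.788, 0.0, 0.001]
contact_force: [0.6, -2.4, 5.3]
finger_gap: 0.0116
gripper_force: 50.0
```

>>> jog_arm:
  increments:
    - [0.001,0,0,0,0]
    - [0.001,0,0,0,0]
    - [0,0,0,0,0]

```text
time: 12.05
position: [0.5492, -0.1272, 0.0556]
eef_rot: [0.616, 0.788, 0.0, 0.001]
contact_force: [2.1, -3.4, 5.8]
finger_gap: 0.0113
gripper_force: 50.0
```

>>> jog_arm:
  increments:
    - [0.001,0,0,0,0]
    - [0.001,0,0,0,0]
    - [0,0,0,0,0]

```text
time: 12.35
position: [0.5487, -0.1252, 0.0555]
eef_rot: [0.616, 0.788, 0.0, 0.001]
contact_force: [1.9, -3.1, 5.1]
finger_gap: 0.0115
gripper_force: 50.0
```

>>> jog_arm:
  increments:
    - [0.001,0,0,0,0]
    - [0.001,0,0,0,0]
    - [0,0,0,0,0]

```text
time: 12.65
position: [0.5483, -0.1233, 0.0555]
eef_rot: [0.616, 0.788, 0.0, 0.001]
contact_force: [0.5, -3.4, 5.2]
finger_gap: 0.0116
gripper_force: 50.0
```

>>> jog_arm:
  increments:
    - [0.001,0,0,0,0]
    - [0.001,0,0,0,0]
    - [0,0,0,0,0]

```text
time: 12.95
position: [0.5478, -0.1213, 0.0555]
eef_rot: [0.616, 0.788, 0.0, 0.001]
contact_force: [1.1, -3.4, 5.2]
finger_gap: 0.0118
gripper_force: 50.0
```

>>> jog_arm:
  increments:
    - [0.001,0,0,0,0]
    - [0.001,0,0,0,0]
    - [0,0,0,0,0]

```text
time: 13.25
position: [0.5473, -0.1194, 0.0555]
eef_rot: [0.616, 0.788, 0.0, 0.001]
contact_force: [1.0, -2.5, 6.0]
finger_gap: 0.0121
gripper_force: 50.0
```

>>> jog_arm:
  increments:
    - [0.001,0,0,0,0]
    - [0.001,0,0,0,0]
    - [0,0,0,0,0]

```text
time: 13.55
position: [0.5468, -0.1175, 0.0555]
eef_rot: [0.616, 0.788, 0.0, 0.001]
contact_force: [1.3, -3.1, 5.1]
finger_gap: 0.0116
gripper_force: 50.0
```

>>> jog_arm:
  increments:
    - [0.001,0,0,0,0]
    - [0.001,0,0,0,0]
    - [0,0,0,0,0]

```text
time: 13.85
position: [0.5463, -0.1155, 0.0556]
eef_rot: [0.616, 0.788, 0.0, 0.001]
contact_force: [1.3, -3.7, 5.8]
finger_gap: 0.0115
gripper_force: 50.0
```

```bash
python3 -c "
from h import *
st()"
```

```text
along 3.55 across 0.19 z 55.55 | tool F [-3.9  0.4 -5.8] M [-0.13 -0.7  -0.02] gap 11.5 t 13.85 j6 -0.57 yaw 103.99
```

>>> jog_arm:
  increments:
    - [0.001,0,0,0,0]
    - [0.001,0,0,0,0]
    - [0,0,0,0,0]

```text
time: 14.15
position: [0.5458, -0.1136, 0.0555]
eef_rot: [0.616, 0.788, 0.0, 0.001]
contact_force: [2.0, -3.5, 6.0]
finger_gap: 0.0116
gripper_force: 50.0
```

>>> jog_arm:
  increments:
    - [0.001,0,0,0,0]
    - [0.001,0,0,0,0]
    - [0,0,0,0,0]

```text
time: 14.45
position: [0.5454, -0.1116, 0.0556]
eef_rot: [0.616, 0.788, 0.0, 0.001]
contact_force: [1.4, -4.0, 5.2]
finger_gap: 0.0116
gripper_force: 50.0
```

>>> jog_arm:
  increments:
    - [0.001,0,0,0,0]
    - [0.001,0,0,0,0]
    - [0,0,0,0,0]

```text
time: 14.75
position: [0.5449, -0.1097, 0.0556]
eef_rot: [0.616, 0.788, 0.0, 0.001]
contact_force: [1.2, -3.6, 5.3]
finger_gap: 0.0118
gripper_force: 50.0
```

>>> jog_arm:
  increments:
    - [0.001,0,0,0,0]
    - [0.001,0,0,0,0]
    - [0,0,0,0,0]

```text
time: 15.05
position: [0.5444, -0.1077, 0.0555]
eef_rot: [0.616, 0.788, 0.0, 0.001]
contact_force: [0.3, -2.7, 5.4]
finger_gap: 0.0116
gripper_force: 50.0
```

>>> jog_arm:
  increments:
    - [0.001,0,0,0,0]
    - [0.001,0,0,0,0]
    - [0,0,0,0,0]

```text
time: 15.35
position: [0.5439, -0.1058, 0.0556]
eef_rot: [0.616, 0.788, 0.0, 0.001]
contact_force: [0.5, -3.2, 5.9]
finger_gap: 0.0119
gripper_force: 50.0
```

>>> jog_arm:
  increments:
    - [0.001,0,0,0,0]
    - [0.001,0,0,0,0]
    - [0,0,0,0,0]

```text
time: 15.65
position: [0.5434, -0.1039, 0.0555]
eef_rot: [0.616, 0.788, 0.0, 0.001]
contact_force: [0.3, -3.2, 4.9]
finger_gap: 0.0121
gripper_force: 50.0
```

>>> jog_arm:
  increments:
    - [0.001,0,0,0,0]
    - [0.001,0,0,0,0]
    - [0,0,0,0,0]

```text
time: 15.95
position: [0.5429, -0.1019, 0.0556]
eef_rot: [0.616, 0.788, 0.0, 0.001]
contact_force: [0.8, -3.6, 5.8]
finger_gap: 0.0119
gripper_force: 50.0
```

>>> jog_arm:
  increments:
    - [0.001,0,0,0,0]
    - [0.001,0,0,0,0]
    - [0,0,0,0,0]

```text
time: 16.25
position: [0.5424, -0.1, 0.0556]
eef_rot: [0.616, 0.788, 0.0, 0.001]
contact_force: [1.3, -3.3, 5.1]
finger_gap: 0.0118
gripper_force: 50.0
```

>>> jog_arm:
  increments:
    - [0.001,0,0,0,0]
    - [0.001,0,0,0,0]
    - [0,0,0,0,0]

```text
time: 16.55
position: [0.5419, -0.098, 0.0555]
eef_rot: [0.616, 0.788, 0.0, 0.001]
contact_force: [0.6, -2.8, 6.0]
finger_gap: 0.0115
gripper_force: 50.0
```

>>> jog_arm:
  increments:
    - [0.001,0,0,0,0]
    - [0.001,0,0,0,0]
    - [0,0,0,0,0]

```text
time: 16.85
position: [0.5415, -0.0961, 0.0555]
eef_rot: [0.616, 0.788, 0.0, 0.001]
contact_force: [1.6, -3.5, 5.4]
finger_gap: 0.0118
gripper_force: 50.0
```

>>> jog_arm:
  increments:
    - [0.001,0,0,0,0]
    - [0.001,0,0,0,0]
    - [0,0,0,0,0]

```text
time: 17.15
position: [0.541, -0.0941, 0.0555]
eef_rot: [0.616, 0.788, 0.0, 0.001]
contact_force: [0.7, -2.6, 5.0]
finger_gap: 0.0113
gripper_force: 50.0
```

>>> jog_arm:
  increments:
    - [0.001,0,0,0,0]
    - [0.001,0,0,0,0]
    - [0,0,0,0,0]

```text
time: 17.45
position: [0.5405, -0.0922, 0.0555]
eef_rot: [0.616, 0.788, 0.0, 0.001]
contact_force: [0.7, -3.8, 5.7]
finger_gap: 0.0116
gripper_force: 50.0
```

>>> jog_arm:
  increments:
    - [0.001,0,0,0,0]
    - [0.001,0,0,0,0]
    - [0,0,0,0,0]

```text
time: 17.75
position: [0.54, -0.0903, 0.0555]
eef_rot: [0.616, 0.788, 0.0, 0.001]
contact_force: [0.8, -3.8, 5.8]
finger_gap: 0.0117
gripper_force: 50.0
```

>>> jog_arm:
  increments:
    - [0.001,0,0,0,0]
    - [0.001,0,0,0,0]
    - [0,0,0,0,0]

```text
time: 18.05
position: [0.5398, -0.0891, 0.0556]
eef_rot: [0.616, 0.788, -0.0, 0.001]
contact_force: [0.5, -8.6, 4.5]
finger_gap: 0.0115
gripper_force: 50.0
```

That looks like the first contact, so I'll push a little more to confirm it.

>>> jog_arm:
  increments:
    - [0.001,0,0,0,0]
    - [0,0,0,0,0]
    - [0,0,0,0,0]

```text
time: 18.35
position: [0.5398, -0.0889, 0.0556]
eef_rot: [0.615, 0.788, -0.0, 0.002]
contact_force: [1.1, -15.7, 3.8]
finger_gap: 0.012
gripper_force: 50.0
```

```bash
python3 -c "
from h import *
st()"
```

```text
along 30.94 across 0.27 z 55.59 | tool F [-15.5  -2.8  -3.8] M [ 0.53 -3.18 -0.06] gap 12.0 t 18.35 j6 -0.53 yaw 104.03
```

The stop is confirmed: the TCP is stuck at 30.9 mm along, with a 15 N reaction. I'll back off about 5 mm.

>>> jog_arm:
  increments:
    - [-0.002,0,0,0,0]
    - [-0.002,0,0,0,0]
    - [-0.002,0,0,0,0]
    - [-0.0005,0,0,0,0]
    - [0,0,0,0,0]
    - [0,0,0,0,0]

```text
time: 18.95
position: [0.54, -0.0925, 0.0555]
eef_rot: [0.616, 0.788, 0.0, -0.001]
contact_force: [-1.2, 6.9, 10.9]
finger_gap: 0.0119
gripper_force: 50.0
```

```bash
python3 -c "
from h import *
st()"
```

```text
along 27.43 across -0.34 z 55.53 | tool F [  7.    0.5 -10.9] M [-0.16  1.08 -0.  ] gap 11.9 t 18.95 j6 -0.54 yaw 103.98
```

>>> jog_arm:
  increments:
    - [-0.0012,0,-0.0002,0,0]
    - [0,0,0,0,0]
    - [0,0,0,0,0]

```text
time: 19.25
position: [0.5402, -0.0937, 0.0555]
eef_rot: [0.616, 0.788, 0.0, -0.001]
contact_force: [-0.3, 4.7, 8.6]
finger_gap: 0.0118
gripper_force: 50.0
```

```bash
python3 -c "
from h import *
st()"
```

```text
along 26.16 across -0.46 z 55.54 | tool F [ 4.6  0.8 -8.6] M [-0.15  0.87  0.  ] gap 11.8 t 19.25 j6 -0.54 yaw 103.98
```

Backed off 4.75 mm, which puts the bolt about 17.8 mm before the stop face. I'll start the twist.

>>> jog_arm:
  increments:
    - [0,0.0003,0,0.05,0]
    - [0,0,0,0.05,0]
    - [0,0,0,0.05,0]
    - [0,0,0,0.05,0]
    - [0,0,0,0.05,0]
    - [0,0,0,0.05,0]
    - [0,0,0,0,0]

```text
time: 19.95
position: [0.541, -0.0942, 0.0555]
eef_rot: [0.727, 0.686, 0.0, -0.0]
contact_force: [-0.3, -0.2, 4.1]
finger_gap: 0.0118
gripper_force: 50.0
```

```bash
python3 -c "
from h import *
st()"
```

```text
along 25.48 across 0.13 z 55.54 | tool F [-0.2 -0.3 -4.1] M [-0.13 -0.02  0.08] gap 11.8 t 19.95 j6 -0.24 yaw 86.69
```

The head turns freely, so it is in the window. I'll complete the quarter turn.

>>> jog_arm:
  increments:
    - [0,0,0,0.1,0]
    - [0,0,0,0.1,0]
    - [0,0,0,0.1,0]
    - [0,0,0,0.1,0]
    - [0,0,0,0.1,0]
    - [0,0,0,0.1,0]
    - [0,0,0,0.1,0]
    - [0,0,0,0.1,0]
    - [0,0,0,0.1,0]
    - [0,0,0,0.1,0]
    - [0,0,0,0.1,0]
    - [0,0,0,0.1,0]
    - [0,0,0,0.069,0]
    - [0,0,0,0,0]
    - [0,0,0,0,0]

```text
time: 21.45
position: [0.5409, -0.0943, 0.0555]
eef_rot: [0.992, 0.123, -0.0, -0.0]
contact_force: [-1.3, -0.0, 4.6]
finger_gap: 0.0117
gripper_force: 50.0
```

```bash
python3 -c "
from h import *
st()"
```

```text
along 25.47 across 0.11 z 55.55 | tool F [-1.2 -0.3 -4.6] M [-0.03 -0.04  0.05] gap 11.7 t 21.45 j6 1.03 yaw 14.08
```

>>> jog_arm:
  increments:
    - [0,0,-0.001,0,0]
    - [0,0,-0.001,0,0]
    - [0,0,-0.001,0,0]
    - [0,0,-0.001,0,0]
    - [0,0,-0.0005,0,0]
    - [0,0,0,0,0]
  squeeze: 60

```text
time: 22.05
position: [0.5409, -0.0946, 0.0596]
eef_rot: [0.992, 0.123, -0.0, -0.0]
contact_force: [0.8, -0.9, -6.7]
finger_gap: 0.0119
gripper_force: 60.0
```

>>> jog_arm:
  increments:
    - [0,0,-0.0005,0,0]
    - [0,0,0,0,0]

```text
time: 22.25
position: [0.5408, -0.0947, 0.0597]
eef_rot: [0.992, 0.123, -0.0, -0.0]
contact_force: [3.8, 0.6, -18.2]
finger_gap: 0.012
gripper_force: 60.0
```

The head caught at +4.1 mm. Next is a firmer tug.

>>> jog_arm:
  increments:
    - [0,0,-0.0006,0,0]
    - [0,0,0,0,0]
    - [0,0,0,0,0]

```text
time: 22.55
position: [0.5408, -0.0946, 0.0598]
eef_rot: [0.992, 0.123, -0.001, -0.0]
contact_force: [4.6, -1.6, -28.6]
finger_gap: 0.012
gripper_force: 60.0
```

```bash
python3 -c "
from h import *
st()"
```

```text
along 25.13 across -0.13 z 59.76 | tool F [ 4.1  2.7 28.6] M [-0.36  1.13  0.01] gap 12.0 t 22.55 j6 1.03 yaw 14.08
```

>>> jog_arm:
  increments:
    - [0,0,-0.0005,0,0]
    - [0,0,0,0,0]
    - [0,0,0,0,0]

```text
time: 22.85
position: [0.5408, -0.0946, 0.0598]
eef_rot: [0.992, 0.123, -0.001, -0.0]
contact_force: [6.3, -1.2, -34.3]
finger_gap: 0.0117
gripper_force: 60.0
```

>>> jog_arm:
  increments:
    - [0,0,0.0015,0,0]
    - [0,0,0.0015,0,0]
    - [0,0,0.001,0,0]
    - [0,0,0.001,0,0]
    - [0,0,0.0007,0,0]
    - [0,0,0,0,0]
    - [0,0,0,0,0]

```text
time: 23.55
position: [0.5411, -0.0948, 0.056]
eef_rot: [0.992, 0.123, 0.0, 0.0]
contact_force: [1.1, 0.2, -0.5]
finger_gap: 0.0116
gripper_force: 60.0
```

```bash
python3 -c "
from h import *
st()"
```

```text
along 24.93 across 0.12 z 55.96 | tool F [1.1 0.1 0.5] M [ 0.04 -0.03  0.  ] gap 11.6 t 23.55 j6 1.03 yaw 14.08
```

>>> jog_arm:
  increments:
    - [0,0,0.0004,0,0]
    - [0,0,0,0,0]
    - [0,0,0,0,0]

```text
time: 23.85
position: [0.5411, -0.0948, 0.0556]
eef_rot: [0.992, 0.123, 0.0, 0.0]
contact_force: [-0.4, -0.1, 1.1]
finger_gap: 0.0115
gripper_force: 60.0
```

```bash
python3 -c "
from h import *
st()"
```

```text
along 24.92 across 0.12 z 55.57 | tool F [-0.5 -0.  -1.1] M [ 0.02 -0.07  0.01] gap 11.5 t 23.85 j6 1.03 yaw 14.08
```

>>> jog_arm:
  increments:
    - [0,0,0,0,0.1]
    - [0,0,0,0,0.2]
    - [0,0,0,0,0.35]
    - [0,0,0,0,0.5]
    - [0,0,0,0,0.5]
    - [0,0,0,0,0.5]
    - [0,0,0,0,0.5]
    - [0,0,0,0,0.5]
  squeeze: 20

```text
time: 24.65
position: [0.5411, -0.0948, 0.0554]
eef_rot: [0.992, 0.123, 0.0, 0.0]
contact_force: [-0.0, -0.6, -0.2]
finger_gap: 0.0475
gripper_force: 0.0
```

>>> jog_arm:
  increments:
    - [0,0,-0.01,0,0.5]
    - [0,0,-0.02,0,0.5]
    - [0,0,-0.03,0,0.5]
    - [0,0,-0.03,0,0.5]
    - [0,0,-0.03,0,0.5]
    - [0,0,-0.03,0,0.5]
    - [0,0,0,0,0.5]
    - [0,0,0,0,0.5]

```text
time: 25.45
position: [0.541, -0.0947, 0.2063]
eef_rot: [0.992, 0.123, 0.001, 0.0]
contact_force: [0.4, 0.3, -0.9]
finger_gap: 0.0475
gripper_force: 0.0
```

```bash
python3 - <<'E'
from h import *
st()
b=snap('scene','scene5.png'); cv2.imwrite('pics/c5.png',cv2.resize(b[100:300,150:400],(750,600),interpolation=cv2.INTER_CUBIC)[:,:,::-1])
E
```

```text
along 25.02 across 0.06 z 206.26 | tool F [ 0.5 -0.2  0.9] M [0.05 0.02 0.01] gap 47.5 t 25.45 j6 1.03 yaw 14.09
```

View pics/c5.png

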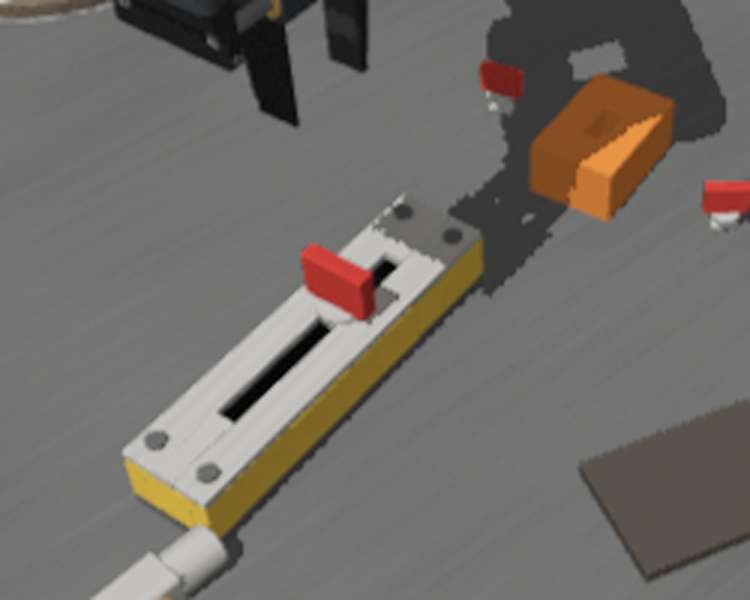

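The bolt stands in the slot with its handle square across it, centred at about (338,283) in the crop, and the collar is on the rail. The gripper is well clear and nothing else has moved, so I'm handing the job in.

```bash
python3 -c "
from plant import job; print(job.finish_job())"
```

```text
the job is handed in; nothing more can be done
None
```

The T-bolt is locked in the rail and the job is handed in at 25.5 s of the 58 s limit: I felt the stop, turned the handle square across the slot, and felt the head catch at about 34 N on the upward tug before setting the collar back down and letting go.

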